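# Return the edge-paint jars to their bays in the caddy

### The arm

A 6-joint arm with a two-finger parallel gripper is mounted at the origin on the work surface. World frame = base frame: x ahead of the robot, y to its left, z up, the work surface at z = 0. Lengths are in m, angles in degrees, forces in N, time in s.
With the tool pointing down it reaches from about 0.4 to 0.925 m from the base axis. Payload 3.4 kg.
Tool frame: the origin (TCP) lies midway between the tips of the shut fingers; the grasp point (between the pads) lies 19 mm behind it (env.tcp_to_grasp is the distance from the TCP to the grasp point, in m); z points along the fingers, y is the line along which they close (so a half turn about z gives the same grasp; the last joint's range is limited). The gripper opens to 85 mm and grips with 20 to 120 N. Pads are 22 mm wide; open, the fingers measure 114 mm over their backs; the gripper's body (76 mm by 85 mm) begins 54 mm behind the grasp point. The pads swing forward as they close: fully open they stand 13 mm farther back than shut.
Start: joints at [62.195, 17.578, 86.31, -0, 76.112, -4.211], TCP at [0.23, 0.527, 0.231] pointing down, gripper open.
Joint ranges: [-179.03, 179.03], [-60, 130.46], [8.19, 133.38], [-81.62, 261.62], [5.75, 156.47], [-153.77, 153.77]. Speed limits (degrees/s): [147.25, 147.25, 180, 180, 180, 180].

### API

Orientations are given as [roll, pitch, yaw] about the fixed x, y, z axes, in that order (R = Rz(yaw) Ry(pitch) Rx(roll)).
In Python, from rig import readout, eyes, workorder, env gives the robot as it stands.
- The arm moves only by the tool servo_tool, never from a script. Its arguments are lists of equal length, an entry for each row: "fingers": the opening, from -1 (shut) to 1 (fully open); "offset": the shift along the world's x, y, z in units of 30 mm (1.0 is 30 mm), a list of three; "spin": the turn about the world's z in units of 5 degrees (1.0 is 5 degrees). A call has 1 to 5 rows; each row shifts and turns the commanded pose from where the row before left it; what a row does not reach is not made up. A row lasts 1/12 s, in which the tool goes at most 41.7 mm and 7.16 degrees, less where a joint would pass 70% of its speed; a pose out of reach is approached as far as the arm can. A call is refused whole if a number of a shift passes 1 or a number of a turn 1, either way. A call with a gripper value outside its range is refused whole. The fingers move at their own pace and stop on an object; the grip force is fixed at half the most. Time passes only in rows, so rows that do not move let the fingers close. It gives the time, the measured TCP pose, the force, the opening and the grip force at its end, in the units of the state.
- readout.get_obs(): the state, without advancing time (a new reading comes with each control period).
- eyes.snapshot(name): name is "scene" or "top"; returns the picture (480x640x3 uint8, red, green, blue); there is no depth.
- eyes.camera_params(name): a dict with "vfov" (degrees; the focal length in pixels is half the picture's height over the tangent of half this angle, whatever the lens; pixels are square), "cx", "cy" (the principal point, pixels), "D" ([k1, k2, p1, p2, k3] as OpenCV has them; the pictures are not rectified), "cam_to_world" (4x4, takes a point from camera to world coordinates). Camera axes: x right, y up, looking along -z (the intrinsics and any distortion apply to the point x, -y, -z); pixel columns grow to the right and rows downward; lengths in m; the calibration is good to about 2 mm. A picture is of the moment at which its call begins. camera_params takes no time and is no camera call.
- workorder.close_job(): hands the job in; it is judged then, once.
The state is a dict: "t": time; "q": joint angles; "joint_vel": joint speeds; "joint_efforts": joint torques, N m; "tool_pos": TCP position; "tcp_rot": TCP orientation; "wrist_force": force on the tool from outside, world axes, zero at the start; "moment": the same for the moment, N m; "opening": opening from 0.0 (shut) to 1.0 (fully open); "gripper_force": force on a finger pad.
Only numpy, scipy, OpenCV 4.12 (cv2) and the standard library are available. Lean on these libraries where they do the work, as an engineer would, in place of code of your own. Each camera call takes 0.05 s, during which the arm holds its last target. There are 200 camera calls.

### The job

Put the four edge-paint jars (teal, red, tan and black) back in the paint caddy on the leather bench: lift each one over the lip and stand it on the floor of the bay whose leather sample has its colour, keeping the jars upright. The blue jar has no bay and the red-capped bottle is glue, not paint: leave both standing where they are.

Things in the scene. Friction and masses are not known exactly. Their poses are not given: they have to be found in the camera images.
- jar_teal: 100 ml edge-paint jar standing on the bench, a plain round cylinder 42 mm in diameter and 72 mm high, 0.1 to 0.2 kg, hard sides: teal (blue-green) paint shows through the sides round a cream label, white cap (the top 18 mm, also 42 mm across) with a round teal (blue-green) dab on its top. Origin: centre of its underside, z up the jar's axis. It belongs in the bay with the teal sample.
- jar_red: 100 ml edge-paint jar standing on the bench, a plain round cylinder 42 mm in diameter and 72 mm high, 0.1 to 0.2 kg, hard sides: dark red paint shows through the sides round a cream label, white cap (the top 18 mm, also 42 mm across) with a round dark red dab on its top. Origin: centre of its underside, z up the jar's axis. It belongs in the bay with the red sample.
- jar_tan: 100 ml edge-paint jar standing on the bench, a plain round cylinder 42 mm in diameter and 72 mm high, 0.1 to 0.2 kg, hard sides: tan (light orange-brown) paint shows through the sides round a cream label, white cap (the top 18 mm, also 42 mm across) with a round tan (light orange-brown) dab on its top. Origin: centre of its underside, z up the jar's axis. It belongs in the bay with the tan sample.
- jar_black: 100 ml edge-paint jar standing on the bench, a plain round cylinder 42 mm in diameter and 72 mm high, 0.1 to 0.2 kg, hard sides: black paint shows through the sides round a cream label, white cap (the top 18 mm, also 42 mm across) with a round black dab on its top. Origin: centre of its underside, z up the jar's axis. It belongs in the bay with the black sample.
- jar_blue: 100 ml edge-paint jar standing on the bench, a plain round cylinder 42 mm in diameter and 72 mm high, 0.1 to 0.2 kg, hard sides: bright blue paint shows through the sides round a cream label, white cap (the top 18 mm, also 42 mm across) with a round bright blue dab on its top. Origin: centre of its underside, z up the jar's axis. No bay has its colour: it stays where it stands.
- glue: Cream plastic glue bottle, 42 mm in diameter with a brown label, sides straight to 58 mm, then a narrow neck and a slim dark red pointed cap to 100 mm. Origin: centre of its underside. Not paint: it stays where it stands.
- bay_teal: Bay of the paint caddy lined with teal (blue-green) leather, with a teal (blue-green) tag on the rail before it. Origin: centre of its floor's top (6 mm above bench), z up, +x to the back wall, -x out over the front lip, y along the row of bays. All bays are alike: clear for 66 mm along x, 58 mm along y; 63 mm centre to centre; the colours change places.
- bay_red: Bay of the paint caddy lined with dark red leather, with a dark red tag on the rail before it. Origin: centre of its floor's top (6 mm above bench), z up, +x to the back wall, -x out over the front lip, y along the row of bays. Heights above the bench: front lip and dividers 28 mm, back and end walls 34 mm.
- bay_tan: Bay of the paint caddy lined with tan (light orange-brown) leather, with a tan (light orange-brown) tag on the rail before it. Origin: centre of its floor's top (6 mm above bench), z up, +x to the back wall, -x out over the front lip, y along the row of bays. The caddy is fixed, plywood, four bays in one row, 259 mm long, 78 mm deep.
- bay_black: Bay of the paint caddy lined with black leather, with a black tag on the rail before it. Origin: centre of its floor's top (6 mm above bench), z up, +x to the back wall, -x out over the front lip, y along the row of bays. The tag rail slopes down from the lip and stands 25 mm out in front of it, lower than the lip.
Things that resemble listed ones, but are neither listed nor needed, are in the scene too. Leave any yellow look-alike of the bay_teal alone. What is shaped like the jar_tan but pink is not meant.

How it is judged (in metres and radians):
At the end, for the whole second after the job is handed in: Each paint jar stands upright (6 degrees), at rest and released, on the floor of its own colour's bay (centre within 16 mm along the bay's depth and 12 mm across, underside within 4 mm of the liner); blue jar and glue bottle upright within 15 mm of where they began (x of jar_teal in the frame of bay_teal between -0.016 and 0.016 m and y of jar_teal in the frame of bay_teal between -0.012 and 0.012 m and z of jar_teal in the frame of bay_teal between -0.004 and 0.004 m and angle between each of jar_teal, jar_red, jar_tan, jar_black, jar_blue, glue's own z axis and vertical below 0.1 rad and linear speed of each of jar_teal, jar_red, jar_tan, jar_black below 0.02 m/s and x of jar_red in the frame of bay_red between -0.016 and 0.016 m and y of jar_red in the frame of bay_red between -0.012 and 0.012 m and z of jar_red in the frame of bay_red between -0.004 and 0.004 m and x of jar_tan in the frame of bay_tan between -0.016 and 0.016 m and y of jar_tan in the frame of bay_tan between -0.012 and 0.012 m and z of jar_tan in the frame of bay_tan between -0.004 and 0.004 m and x of jar_black in the frame of bay_black between -0.016 and 0.016 m and y of jar_black in the frame of bay_black between -0.012 and 0.012 m and z of jar_black in the frame of bay_black between -0.004 and 0.004 m and distance of each of jar_blue, glue from where it was at the start of the episode below 0.015 m); the robot touches nothing.
It fails at once if the blue jar is shifted more than 15 mm or tipped (distance of jar_blue from where it was at the start of the episode above 0.015 m or angle between jar_blue's own z axis and vertical above 0.35 rad).
It fails at once if the glue bottle is shifted more than 15 mm or tipped (distance of glue from where it was at the start of the episode above 0.015 m or angle between glue's own z axis and vertical above 0.35 rad).
It fails at once if a paint jar is tipped over (more than about 40 degrees) (angle between any of jar_teal, jar_red, jar_tan, jar_black's own z axis and vertical above 0.7 rad).
It also fails if it takes over 96 s, if anything falls off the work surface, if the arm or the gripper's body presses on something with over 40 N, if the wrist force passes 120 N, or if a joint passes its speed limit or range.

## Working session

There is one attempt and no reset: what is moved stays moved. The work goes in short steps, Python scripts to look and compute and a tool call to move; the robot and the scene stay as the last step left them, time stands still between calls to the robot, and variables do not carry over. Pictures are saved under pics/ and viewed, at most 14 in all, crops included, and the job is handed in when it is done.

Besides the shell and the picture viewer there is one more tool, called after "Request:" by a JSON object that holds its "method" and its "body", one argument or row to a line. servo_tool: Moves the arm, as the interface text tells. Its arguments: {"type":"object","properties":{"fingers":{"type":"array","items":{"type":"number"}},"offset":{"type":"array","items":{"type":"array","items":{"type":"number"}}},"spin":{"type":"array","items":{"type":"number"}}},"required":["fingers","offset","spin"]}

```bash
mkdir -p pics; ls; python3 - <<'E'
from rig import readout, eyes, env
import cv2
print(readout.get_obs(), env.tcp_to_grasp)
for n in("scene","top"):
    cv2.imwrite(f"pics/{n}0.png",eyes.snapshot(n)[:,:,::-1]); print(n,eyes.camera_params(n))
E
```

```text
pics
{'t': 0.0, 'q': array([ 6.21959593e+01,  1.76246979e+01,  8.63838526e+01, -1.44885751e-04,
        7.61107210e+01, -4.21310185e+00]), 'joint_vel': array([ 0.06321642,  0.01910607, -0.00940653, -0.01253779, -0.04888876,
       -0.02916692]), 'joint_efforts': array([-1.10599278e-03, -4.57540047e+01, -2.51910263e+01, -4.62661465e-04,
        1.28241529e-02,  2.56646736e-06]), 'tool_pos': array([0.22983226, 0.52630997, 0.23035691]), 'tcp_rot': array([-1.79881041e+02, -8.62222504e-03,  1.56409087e+02]), 'wrist_force': array([ 0.41523945, -0.00484287,  0.20721045]), 'moment': array([-0.0622846 , -0.01306088, -0.02232668]), 'gripper_force': 0.0, 'opening': 0.9993604508276377} 0.0187
scene {'vfov': 44.01214565211311, 'cx': 310.8365786054093, 'cy': 243.10413365935355, 'D': array([-0.14710138,  0.        ,  0.        ,  0.        ,  0.        ]), 'cam_to_world': array([[ 0.5177244 , -0.53674345,  0.66623413,  1.37649931],
       [ 0.85539714,  0.33934334, -0.39133339, -0.47803817],
       [-0.01603648,  0.77249762,  0.63481514,  0.84302833],
       [ 0.        ,  0.        ,  0.        ,  1.        ]])}
top {'vfov': 51.30047529802714, 'cx': 329.9012890497898, 'cy': 242.92694921529014, 'D': array([-0.03493514,  0.        ,  0.        ,  0.        ,  0.        ]), 'cam_to_world': array([[-3.92989155e-04,  9.97682067e-01, -6.80465988e-02,
         5.00125791e-01],
       [-9.99792482e-01, -1.77794255e-03, -2.02936491e-02,
         1.78623666e-02],
       [-2.03675927e-02,  6.80245027e-02,  9.97475728e-01,
         9.48221619e-01],
       [ 0.00000000e+00,  0.00000000e+00,  0.00000000e+00,
         1.00000000e+00]])}
```

View pics/scene0.png

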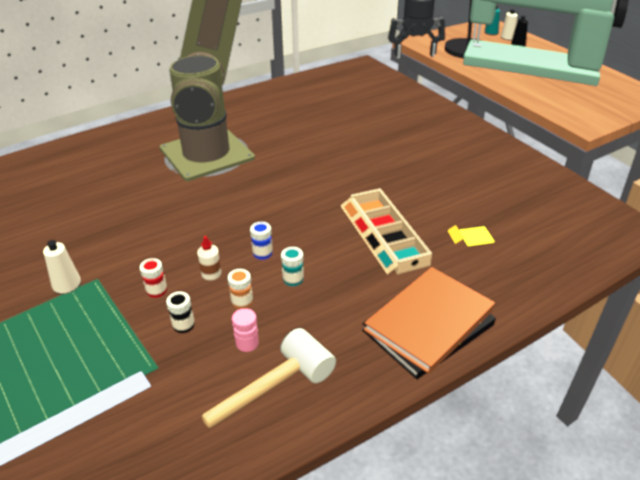

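View pics/top0.png

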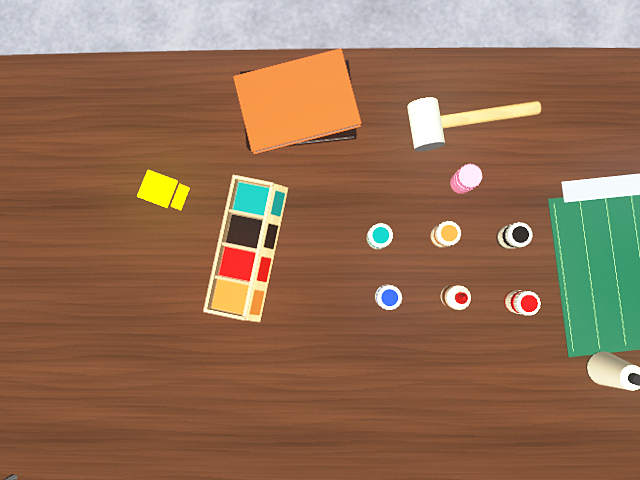

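Candidates in the top view:
- **Jars to move:** teal (379,236), tan (447,234), black (517,235), red (524,303).
- **Listed, leave alone:** blue (389,297) and the glue with its red cap (457,297).
- **Look-alikes, leave alone:** pink jar (467,178), yellow bay (160,190), cream bottle (615,372) and the orange book.

The caddy bays, from the top of the picture down, are teal, black, red and tan. Next I'll measure from both views.

```bash
cat > h.py <<'E'
import cv2, numpy as np
from rig import eyes
def K(n):
    p=eyes.camera_params(n); f=240/np.tan(np.radians(p["vfov"]/2))
    return np.array([[f,0,p["cx"]],[0,f,p["cy"]],[0,0,1]]),p["D"],p["cam_to_world"]
def ray(n,uv):
    k,d,T=K(n); x,y=cv2.undistortPoints(np.array([[uv]],float),k,d)[0,0]
    v=T[:3,:3]@[x,-y,-1]; return T[:3,3],v/np.linalg.norm(v)
def plane(n,uv,z):
    o,v=ray(n,uv); return o+v*(z-o[2])/v[2]
def tri(a,b):
    (o,v),(p,w)=ray("top",a),ray("scene",b)
    s=np.linalg.lstsq(np.c_[v,-w],p-o,rcond=None)[0]
    P,Q=o+s[0]*v,p+s[1]*w; return (P+Q)/2,np.linalg.norm(P-Q)
def proj(n,P):
    k,d,T=K(n); c=np.linalg.inv(T)@[*P,1]
    return cv2.projectPoints(np.array([[c[0],-c[1],-c[2]]]),np.zeros(3),np.zeros(3),k,d)[0].ravel()
HUE=dict(teal=(83,95),red=(172,187),tan=(10,22),blue=(108,125))
def mask(im,c):
    hsv=cv2.cvtColor(im,cv2.COLOR_RGB2HSV).astype(int); h,s,v=hsv[...,0],hsv[...,1],hsv[...,2]
    if c=="black": return ((v<75)&(s<130)).astype(np.uint8)
    lo,hi=HUE[c]; return ((((h-lo)%180)<=hi-lo)&(s>110)&(v>130)).astype(np.uint8)
def blobs(im,c,roi,amin=25):
    x0,y0,x1,y1=roi; m=np.zeros(im.shape[:2],np.uint8); m[y0:y1,x0:x1]=mask(im,c)[y0:y1,x0:x1]
    n,l,st,ce=cv2.connectedComponentsWithStats(m)
    return [(ce[i].round(1),st[i].tolist()) for i in range(1,n) if st[i,4]>=amin]
E
python3 - <<'E'
from h import *
t,s=[cv2.imread(f"pics/{n}0.png")[:,:,::-1].copy() for n in("top","scene")]
T=dict(teal=(379,236),tan=(447,234),black=(519,235),red=(526,303),blue=(389,297))
S=dict(teal=(292,254),tan=(240,276),black=(179,299),red=(152,265),blue=(261,228))
for c in T:
    f=lambda im,p,r:blobs(im,c,(p[0]-r,p[1]-r,p[0]+r,p[1]+r))
    a,b=f(t,T[c],18),f(s,S[c],9); print(c,a,b)
    if a and b:
        a,b=[max(q,key=lambda k:k[1][4])[0] for q in(a,b)]
        print("  ",*[x.round(4) for x in tri(a,b)],plane("top",a,.072).round(4),plane("scene",b,.072).round(4))
for c in("teal","black","red","tan"):
    print(c,"bay",blobs(t,c,(200,170,292,325),60),blobs(s,c,(338,185,435,275),30))
A=cv2.resize(t[165:330,190:310],None,fx=3.4,fy=3.4,interpolation=2);B=cv2.resize(s[180:280,335:440],None,fx=3.6,fy=3.6,interpolation=2)
o=np.zeros((600,800,3),np.uint8);o[:A.shape[0],:A.shape[1]]=A[:600];o[:B.shape[0],410:410+B.shape[1]]=B
C=cv2.resize(t[160:320,360:550],(380,216+24));o[360:600,412:792]=C
cv2.imwrite("pics/crop.png",o[:,:,::-1])
E
```

```text
teal [(array([380.3, 234.7]), [372, 227, 17, 16, 212])] [(array([291.5, 253.1]), [286, 250, 12, 7, 72])]
   [ 0.5743 -0.0526  0.0728] 0.0005 [ 0.5742 -0.0529  0.072 ] [ 0.5736 -0.0519  0.072 ]
tan [(array([447.3, 233.4]), [429, 216, 36, 36, 610]), (array([448.7, 232.6]), [441, 225, 17, 16, 212]), (array([436.4, 238.1]), [434, 229, 10, 17, 27])] [(array([238.4, 275.7]), [232, 272, 14, 9, 94])]
   [ 0.5762 -0.1711  0.0706] 0.0009 [ 0.5763 -0.1704  0.072 ] [ 0.5773 -0.172   0.072 ]
black [(array([520.1, 233.9]), [512, 226, 17, 16, 192])] [(array([177.3, 299.1]), [171, 295, 13, 9, 84])]
   [ 0.5752 -0.2978  0.0725] 0.0004 [ 0.5752 -0.2982  0.072 ] [ 0.5749 -0.2975  0.072 ]
red [(array([513.6, 301.5]), [510, 291, 12, 22, 56]), (array([528.7, 303. ]), [521, 295, 17, 17, 230])] [(array([150.2, 264.8]), [144, 261, 13, 9, 89])]
   [ 0.4549 -0.3093  0.0728] 0.0013 [ 0.4545 -0.3102  0.072 ] [ 0.4545 -0.3086  0.072 ]
blue [(array([389.2, 297.2]), [381, 289, 17, 17, 217])] [(array([259.9, 227.3]), [255, 224, 11, 7, 60])]
   [ 0.4651 -0.0673  0.0727] 0.0005 [ 0.4649 -0.0676  0.072 ] [ 0.4644 -0.06
[... 604 characters left out ...]
1. , 224.4]), [355, 218, 13, 14, 104])]
tan bay [(array([238.3, 179.6]), [200, 170, 92, 27, 1417]), (array([239.9, 190.1]), [229, 179, 41, 30, 115]), (array([210.5, 205.5]), [200, 199, 25, 14, 250]), (array([250.5, 272.8]), [200, 208, 92, 117, 3864]), (array([225.3, 228.2]), [222, 214, 8, 28, 64]), (array([218.3, 259.5]), [214, 244, 10, 32, 64]), (array([227.8, 296.4]), [207, 278, 42, 38, 1084]), (array([256.5, 302.1]), [249, 289, 16, 27, 266])] [(array([370.9, 243.9]), [338, 185, 97, 90, 1045]), (array([416. , 210.5]), [372, 187, 63, 55, 818]), (array([371.1, 204.3]), [359, 199, 25, 12, 199]), (array([350.4, 209.1]), [344, 202, 14, 16, 130]), (array([383.4, 216. ]), [370, 213, 26, 10, 31])]
```

View pics/crop.png

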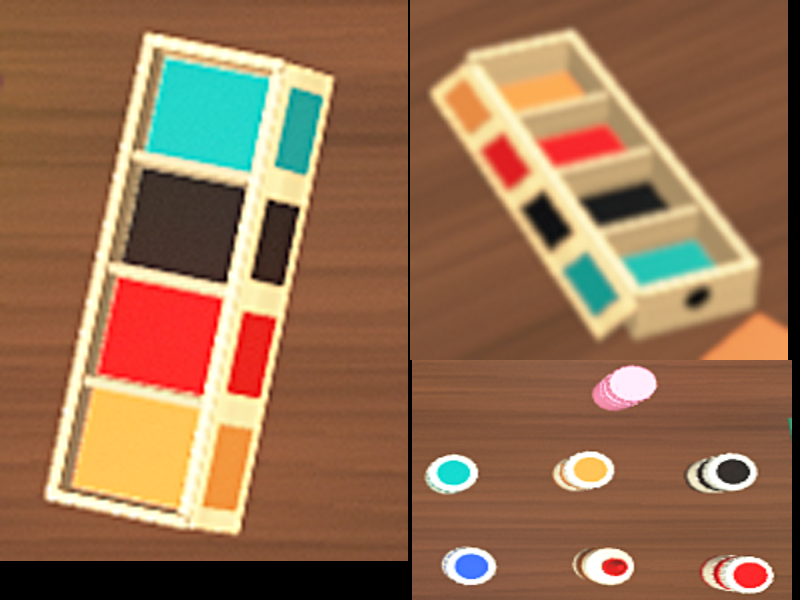

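```bash
python3 - <<'E'
from h import *
C=dict(bt=((234.1,175.3),(431.4,252.8)),bn=((204.7,311.2),(380,188.3)),ft=((273.8,183.2),(397.5,263.3)),fn=((245.9,320),(351.7,195.8)))
P={}
for k,(a,b) in C.items():
    p,e=tri(a,b);P[k]=plane("top",a,.034); print(k,p.round(4),e.round(4),P[k].round(4),plane("scene",b,.034).round(4))
tags=dict(teal=((277.5,203.2),(384.7,258.4)),black=((270.7,235.3),(372.6,240.9)),red=((263.5,269.1),(361.,224.4)),tan=((256.5,302.1),(350.4,209.1)))
G={}
for k,(a,b) in tags.items(): G[k],e=tri(a,b); print(k,G[k].round(4),e.round(4))
n=lambda v:v/np.linalg.norm(v)
print("len",np.linalg.norm(P['bt']-P['bn']),np.linalg.norm(P['ft']-P['fn']),"depth",np.linalg.norm(P['bt']-P['ft']),np.linalg.norm(P['bn']-P['fn']))
for v in(P['bt']-P['bn'],P['ft']-P['fn'],G['teal']-G['tan']): print("rowdir deg",np.degrees(np.arctan2(v[1],v[0])),np.linalg.norm(v)/3)
u=n(P['bt']-P['bn']+P['ft']-P['fn'])[:2];w=np.array([-u[1],u[0]])
c=np.mean(list(P.values()),0)[:2]
print("yaw bay x",np.degrees(np.arctan2(w[1],w[0])))
L=dict(teal=(250.8,198.4),black=(243.9,230.8),red=(236.4,263.5),tan=(227.8,296.4))
for i,k in enumerate(("teal","black","red","tan")):
    b=c+u*63e-3*(1.5-i); f=plane("top",L[k],.006)[:2]
    print(k,b.round(4),"tag rel along,depth",((G[k][:2]-b)@u).round(4),((G[k][:2]-b)@w).round(4),"liner",((f-b)@u).round(4),((f-b)@w).round(4))
gl=blobs(cv2.imread("pics/top0.png")[:,:,::-1].copy(),"red",(440,280,475,315)),blobs(cv2.imread("pics/scene0.png")[:,:,::-1].copy(),"red",(195,230,222,255));print(gl)
print(tri(gl[0][0][0],gl[1][0][0]), plane("top",(457,297),.06))
E
```

```text
bt [0.6902 0.2166 0.034 ] 0.0041 [0.689  0.2148 0.034 ] [0.6907 0.2188 0.034 ]
bn [0.4386 0.2674 0.0348] 0.004 [0.4376 0.2658 0.034 ] [0.4382 0.2702 0.034 ]
ft [0.6747 0.1413 0.0292] 0.0003 [0.6737 0.1405 0.034 ] [0.6789 0.1377 0.034 ]
fn [0.4234 0.1934 0.0312] 0.007 [0.4218 0.1898 0.034 ] [0.4279 0.1945 0.034 ]
teal [0.6387 0.1355 0.0189] 0.0007
black [0.5781 0.1477 0.0196] 0.0005
red [0.515  0.1608 0.0187] 0.0005
tan [0.4538 0.1733 0.0191] 0.0005
len 0.2565651946253213 0.25666118272409233 depth 0.07587321757108557 0.07767307898187654
rowdir deg -11.472038926446785 0.08552173154177377
rowdir deg -11.070306465172054 0.08555372757469744
rowdir deg -11.54261184215885 0.06293020274640872
yaw bay x 78.7288648721088
teal [0.6482 0.1843] tag rel along,depth 0.0002 -0.0496 liner 0.0009 0.0041
black [0.5864 0.1966] tag rel along,depth 0.0014 -0.0496 liner 0.0006 0.0042
red [0.5246 0.2089] tag rel along,depth -0.0001 -0.049 liner -0.0 0.0054
tan [0.4629 0.2212] tag rel along,depth 0.0004 -0.0487 liner -0.001 0.0086
([(array([460.9, 297.6]), [455, 292, 13, 12, 120])], [(array([205.8, 242.5]), [200, 235, 13, 15, 119])])
(array([ 0.46448391, -0.18964927,  0.08420064]), np.float64(0.0006255091312504217)) [ 0.4647007  -0.18830681  0.06      ]
```

Request:
{"method": "servo_tool", "body": {
  "fingers": [1, 1, 1, 1, 1],
  "offset": [
    [0.57, -0.96, -0.12],
    [0.57, -0.96, -0.12],
    [0.57, -0.96, -0.12],
    [0.57, -0.96, -0.12],
    [0.57, -0.96, -0.12]
  ],
  "spin": [0.24, 0.24, 0.24, 0.24, 0.24]
}}

```text
t: 0.52
tool_pos: [0.3158, 0.3814, 0.2127]
tcp_rot: [-180.0, -0.0, 162.5]
wrist_force: [1.3, 0.5, 0.4]
opening: 1.003
gripper_force: 0.0
```

Request:
{"method": "servo_tool", "body": {
  "fingers": [1, 1, 1, 1, 1],
  "offset": [
    [0.57, -0.96, -0.12],
    [0.57, -0.96, -0.12],
    [0.57, -0.96, -0.12],
    [0.57, -0.96, -0.12],
    [0.57, -0.96, -0.12]
  ],
  "spin": [0.24, 0.24, 0.24, 0.24, 0.24]
}}

```text
t: 0.93
tool_pos: [0.4014, 0.2373, 0.1949]
tcp_rot: [-180.0, -0.0, 168.5]
wrist_force: [0.3, 0.5, 0.3]
opening: 1.001
gripper_force: 0.0
```

```bash
python3 - <<'E'
from h import *
L=dict(teal=((250.8,198.4),(406.1,252.5)),black=((243.9,230.8),(393.9,236.1)),red=((236.4,263.5),(382.2,219.9)),tan=((227.8,296.4),(371.1,204.3)))
for k in L: print(k,*[x.round(4) for x in tri(*L[k])])
E
```

```text
teal [0.648 0.186 0.019] 0.0005
black [0.5871 0.1991 0.0171] 0.0014
red [0.5257 0.2124 0.0174] 0.0013
tan [0.4639 0.2266 0.0187] 0.0008
```

Request:
{"method": "servo_tool", "body": {
  "fingers": [1, 1, 1, 1, 1],
  "offset": [
    [0.57, -0.96, -0.15],
    [0.57, -0.96, -0.15],
    [0.57, -0.96, -0.15],
    [0.57, -0.96, -0.15],
    [0.57, -0.96, -0.15]
  ],
  "spin": [0, 0, 0, 0, 0]
}}

```text
t: 1.35
tool_pos: [0.4869, 0.0933, 0.1723]
tcp_rot: [-180.0, -0.0, 168.4]
wrist_force: [0.7, 0.9, -0.9]
opening: 1.003
gripper_force: 0.0
```

Request:
{"method": "servo_tool", "body": {
  "fingers": [1, 1, 1, 1, 1],
  "offset": [
    [0.58, -0.97, -0.15],
    [0.58, -0.97, -0.15],
    [0.58, -0.97, -0.15],
    [0.58, -0.97, -0.15],
    [0.58, -0.97, -0.15]
  ],
  "spin": [0, 0, 0, 0, 0]
}}

```text
t: 1.77
tool_pos: [0.5739, -0.0521, 0.1497]
tcp_rot: [180.0, -0.1, 168.4]
wrist_force: [0.9, 0.4, 0.6]
opening: 1.0
gripper_force: 0.0
```

Request:
{"method": "servo_tool", "body": {
  "fingers": [1],
  "offset": [
    [0, 0, 0]
  ],
  "spin": [0]
}}

```text
t: 1.85
tool_pos: [0.5772, -0.056, 0.1492]
tcp_rot: [-179.9, 0.2, 168.2]
wrist_force: [0.4, 1.1, 0.4]
opening: 0.999
gripper_force: 0.0
```

Request:
{"method": "servo_tool", "body": {
  "fingers": [1, 1, 1],
  "offset": [
    [0, 0, 0],
    [0, 0, 0],
    [0, 0, 0]
  ],
  "spin": [0, 0, 0]
}}

```text
t: 2.1
tool_pos: [0.5726, -0.0496, 0.15]
tcp_rot: [180.0, -0.1, 168.4]
wrist_force: [0.6, -0.6, -0.0]
opening: 0.998
gripper_force: 0.0
```

```bash
python3 - <<'E'
from h import *
t=eyes.snapshot("top");o=cv2.resize(t[140:340,300:560],(780,600),interpolation=2)
cv2.imwrite("pics/above.png",o[:,:,::-1])
E
```

```text
(no output)
```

View pics/above.png

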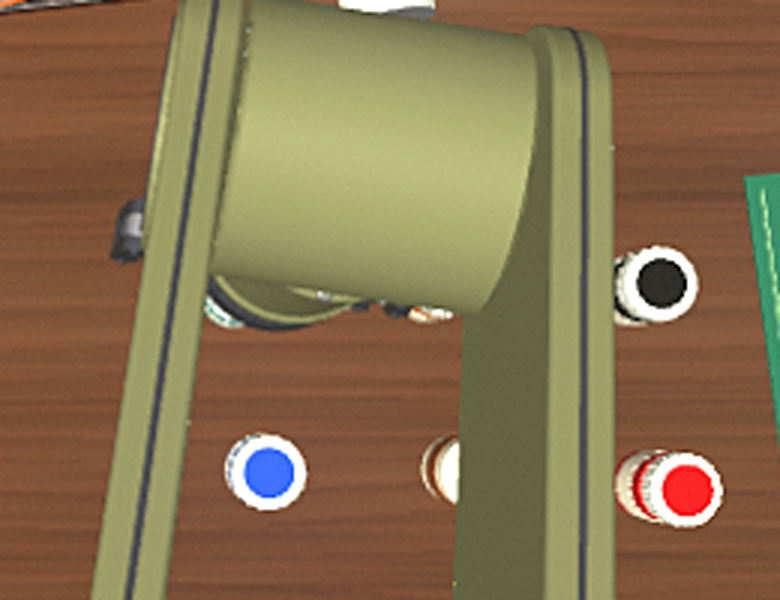

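The top view, looking past the arm, shows the gripper over the teal jar at about (225,310) in the crop. Blue (268,472), black (660,283) and red (687,490) haven't moved. Descending now.

Request:
{"method": "servo_tool", "body": {
  "fingers": [1, 1, 1, 1, 1],
  "offset": [
    [0.03, -0.07, -0.9],
    [0, 0, -0.9],
    [0, 0, -0.9],
    [0, 0, -0.7],
    [0, 0, -0.47]
  ],
  "spin": [0, 0, 0, 0, 0]
}}

```text
t: 2.57
tool_pos: [0.5727, -0.051, 0.0325]
tcp_rot: [180.0, -0.2, 168.5]
wrist_force: [-1.3, 0.3, -0.3]
opening: 1.001
gripper_force: 0.0
```

Request:
{"method": "servo_tool", "body": {
  "fingers": [1, 1, -1, -1, -1],
  "offset": [
    [0, 0, 0],
    [0, 0, 0],
    [0, 0, 0],
    [0, 0, 0],
    [0, 0, 0]
  ],
  "spin": [0, 0, 0, 0, 0]
}}

```text
t: 2.98
tool_pos: [0.5757, -0.0526, 0.0357]
tcp_rot: [180.0, 0.2, 168.4]
wrist_force: [0.8, -0.3, -0.0]
opening: 0.605
gripper_force: 0.0
```

Request:
{"method": "servo_tool", "body": {
  "fingers": [-1, -1, -1, -1, -1],
  "offset": [
    [0, 0, 0],
    [0, 0, 0],
    [0, 0, 0],
    [0, 0, 0],
    [0, 0, 0]
  ],
  "spin": [0, 0, 0, 0, 0]
}}

```text
t: 3.4
tool_pos: [0.5755, -0.0526, 0.0357]
tcp_rot: [180.0, 0.1, 168.4]
wrist_force: [-1.0, 1.5, 7.0]
opening: 0.479
gripper_force: 59.8
```

Request:
{"method": "servo_tool", "body": {
  "fingers": [-1, -1, -1, -1, -1],
  "offset": [
    [0, 0, 0.5],
    [0, 0, 1],
    [0, 0, 1],
    [0, 0, 1],
    [0, 0, 0.5]
  ],
  "spin": [0, 0, 0, 0, 0]
}}

```text
t: 3.82
tool_pos: [0.5762, -0.053, 0.158]
tcp_rot: [180.0, 0.3, 168.4]
wrist_force: [1.0, -0.3, -2.8]
opening: 0.479
gripper_force: 60.9
```

Request:
{"method": "servo_tool", "body": {
  "fingers": [-1, -1, -1, -1, -1],
  "offset": [
    [0.16, 0.5, 0],
    [0.25, 0.8, 0],
    [0.31, 1, 0],
    [0.31, 1, 0],
    [0.31, 1, 0]
  ],
  "spin": [0, 0, 0, 0, 0]
}}

```text
t: 4.23
tool_pos: [0.6147, 0.0771, 0.1543]
tcp_rot: [-180.0, -0.0, 168.3]
wrist_force: [0.1, -0.3, -2.4]
opening: 0.474
gripper_force: 61.0
```

Request:
{"method": "servo_tool", "body": {
  "fingers": [-1, -1, -1, -1, -1],
  "offset": [
    [0.31, 1, 0],
    [0.31, 1, 0],
    [0.25, 0.8, 0],
    [0.16, 0.5, 0],
    [0.11, 0.34, 0]
  ],
  "spin": [0, 0, 0, 0, 0]
}}

```text
t: 4.65
tool_pos: [0.649, 0.1872, 0.1539]
tcp_rot: [-180.0, -0.0, 168.5]
wrist_force: [-0.1, -0.7, -1.4]
opening: 0.474
gripper_force: 61.0
```

Request:
{"method": "servo_tool", "body": {
  "fingers": [-1, -1, -1, -1, -1],
  "offset": [
    [0, 0, 0],
    [0, 0, 0],
    [0, 0, 0],
    [0, 0, 0],
    [0, 0, 0]
  ],
  "spin": [0, 0, 0, 0, 0]
}}

```text
t: 5.07
tool_pos: [0.6487, 0.1841, 0.1543]
tcp_rot: [-180.0, -0.0, 168.3]
wrist_force: [0.2, -0.2, -2.1]
opening: 0.478
gripper_force: 61.0
```

```bash
python3 - <<'E'
from h import *
s=eyes.snapshot("scene");t=eyes.snapshot("top")
o=np.zeros((600,800,3),np.uint8)
o[:,:400]=cv2.resize(s[100:340,280:440],(400,600),interpolation=2);o[:,400:]=cv2.resize(t[120:330,190:330],(400,600),interpolation=2)
cv2.imwrite("pics/tealover.png",o[:,:,::-1])
from rig import readout; o=readout.get_obs();print(o["q"].round(1),o["tool_pos"].round(4))
E
```

```text
[ 12.3  28.8  79.3  -0.   71.9 -66. ] [0.6489 0.1845 0.1544]
```

View pics/tealover.png

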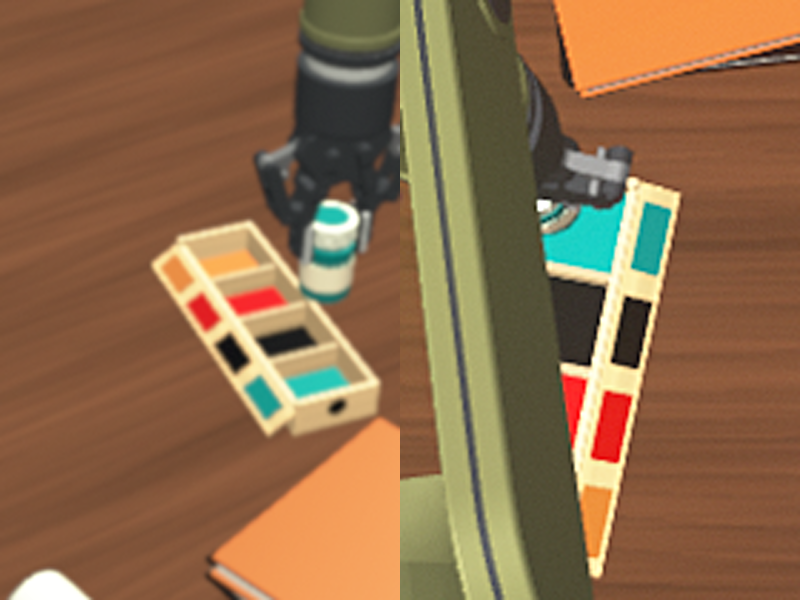

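The left half (scene view) shows the teal jar hanging upright at (330,255). It's over the caddy with the right offset to the teal bay. Lowering.

Request:
{"method": "servo_tool", "body": {
  "fingers": [-1, -1, -1, -1, -1],
  "offset": [
    [0, 0, -0.7],
    [0, 0, -1],
    [0, 0, -1],
    [0, 0, -0.6],
    [0, 0, -0.3]
  ],
  "spin": [0, 0, 0, 0, 0]
}}

```text
t: 5.58
tool_pos: [0.6467, 0.1845, 0.043]
tcp_rot: [-179.9, -0.3, 168.4]
wrist_force: [-1.0, 0.5, -1.8]
opening: 0.475
gripper_force: 61.0
```

Request:
{"method": "servo_tool", "body": {
  "fingers": [-1, -1, -1, -1, -1],
  "offset": [
    [0, 0, -0.1],
    [0, 0, -0.07],
    [0, 0, -0.03],
    [0, 0, 0],
    [0, 0, 0]
  ],
  "spin": [0, 0, 0, 0, 0]
}}

```text
t: 6.0
tool_pos: [0.6506, 0.1858, 0.0418]
tcp_rot: [179.9, 0.2, 168.4]
wrist_force: [-1.4, -0.7, 2.4]
opening: 0.476
gripper_force: 60.9
```

Contact came 114 mm down from a 120 mm lift, so the floor is about 6 mm up, as the text says. Releasing and rising.

Request:
{"method": "servo_tool", "body": {
  "fingers": [1, 1, 1, 1, 1],
  "offset": [
    [0, 0, 0],
    [0, 0, 0],
    [0, 0, 0],
    [0, 0, 0],
    [0, 0, 0]
  ],
  "spin": [0, 0, 0, 0, 0]
}}

```text
t: 6.42
tool_pos: [0.6493, 0.1856, 0.0403]
tcp_rot: [180.0, 0.0, 168.4]
wrist_force: [-0.4, 0.4, 0.4]
opening: 0.997
gripper_force: 0.0
```

Request:
{"method": "servo_tool", "body": {
  "fingers": [1, 1, 1, 1, 1],
  "offset": [
    [0, 0, 0],
    [0, 0, 0.5],
    [0, 0, 1],
    [0, 0, 1],
    [0, 0, 1]
  ],
  "spin": [0, 0, 0, 0, 0]
}}

```text
t: 6.83
tool_pos: [0.6485, 0.1854, 0.1457]
tcp_rot: [-180.0, -0.1, 168.4]
wrist_force: [-0.1, 0.1, -0.4]
opening: 1.0
gripper_force: 0.0
```

```bash
python3 - <<'E'
from h import *
s=eyes.snapshot("scene")
b=blobs(s,"teal",(380,180,430,275)); print(b)
for c,st in b: print(plane("scene",c,.078).round(4))
E
```

```text
[(array([408.8, 231. ]), [403, 228, 12, 7, 66]), (array([407.8, 244.5]), [399, 241, 18, 6, 32]), (array([384.9, 258.5]), [380, 251, 12, 16, 98])]
[0.6486 0.1865 0.078 ]
[0.6823 0.1571 0.078 ]
[0.6922 0.092  0.078 ]
```

Request:
{"method": "servo_tool", "body": {
  "fingers": [1, 1, 1, 1, 1],
  "offset": [
    [-0.1, -0.5, 0.3],
    [-0.16, -0.8, 0],
    [-0.2, -1, 0],
    [-0.2, -1, 0],
    [-0.2, -1, 0]
  ],
  "spin": [0, 0, 0, 0, 0]
}}

```text
t: 7.3
tool_pos: [0.622, 0.055, 0.1537]
tcp_rot: [-180.0, -0.1, 168.5]
wrist_force: [-0.3, -0.4, -0.7]
opening: 0.997
gripper_force: 0.0
```

Request:
{"method": "servo_tool", "body": {
  "fingers": [1, 1, 1, 1, 1],
  "offset": [
    [-0.2, -1, 0],
    [-0.2, -1, 0],
    [-0.2, -1, 0],
    [-0.2, -1, 0],
    [-0.2, -1, 0]
  ],
  "spin": [0, 0, 0, 0, 0]
}}

```text
t: 7.72
tool_pos: [0.5918, -0.0953, 0.1537]
tcp_rot: [-180.0, -0.1, 168.4]
wrist_force: [-0.1, -0.8, -0.1]
opening: 1.001
gripper_force: 0.0
```

Request:
{"method": "servo_tool", "body": {
  "fingers": [1, 1, 1, 1, 1],
  "offset": [
    [-0.2, -1, 0],
    [-0.16, -0.8, 0],
    [-0.1, -0.5, 0],
    [-0.06, -0.35, 0],
    [0, 0, 0]
  ],
  "spin": [0, 0, 0, 0, 0]
}}

```text
t: 8.13
tool_pos: [0.5767, -0.1753, 0.1538]
tcp_rot: [-180.0, -0.0, 168.3]
wrist_force: [0.2, 0.1, -0.1]
opening: 1.0
gripper_force: 0.0
```

Request:
{"method": "servo_tool", "body": {
  "fingers": [1, 1, 1, 1, 1],
  "offset": [
    [0, 0, 0],
    [0, 0, 0],
    [0, 0, 0],
    [0, 0, 0],
    [0, 0, 0]
  ],
  "spin": [0, 0, 0, 0, 0]
}}

```text
t: 8.55
tool_pos: [0.5778, -0.172, 0.1542]
tcp_rot: [180.0, -0.0, 168.5]
wrist_force: [0.5, -0.2, 0.8]
opening: 0.999
gripper_force: 0.0
```

```bash
python3 - <<'E'
from h import *
print(tri((448.7,232.6),(238.4,275.7)))
from rig import readout; o=readout.get_obs();print(o["q"].round(1),o["tool_pos"].round(4))
E
```

```text
(array([ 0.57776982, -0.17248707,  0.07258452]), np.float64(0.0005468037104773514))
[-20.6  23.5  88.9   0.   67.6 -99.1] [ 0.5778 -0.172   0.1542]
```

Request:
{"method": "servo_tool", "body": {
  "fingers": [1, 1, 1, 1, 1],
  "offset": [
    [0, 0, -0.7],
    [0, 0, -1],
    [0, 0, -1],
    [0, 0, -0.9],
    [0, 0, -0.4]
  ],
  "spin": [0, 0, 0, 0, 0]
}}

```text
t: 8.97
tool_pos: [0.5755, -0.1715, 0.0308]
tcp_rot: [179.9, -0.3, 168.5]
wrist_force: [-0.9, 0.2, -1.1]
opening: 1.002
gripper_force: 0.0
```

Request:
{"method": "servo_tool", "body": {
  "fingers": [1, 1, -1, -1, -1],
  "offset": [
    [0, 0, 0],
    [0, 0, 0],
    [0, 0, 0],
    [0, 0, 0],
    [0, 0, 0]
  ],
  "spin": [0, 0, 0, 0, 0]
}}

```text
t: 9.38
tool_pos: [0.5788, -0.1733, 0.0358]
tcp_rot: [-180.0, 0.2, 168.4]
wrist_force: [0.4, -0.0, -0.5]
opening: 0.604
gripper_force: 0.0
```

Request:
{"method": "servo_tool", "body": {
  "fingers": [-1, -1, -1, -1, -1],
  "offset": [
    [0, 0, 0],
    [0, 0, 0],
    [0, 0, 0],
    [0, 0, 0],
    [0, 0, 0]
  ],
  "spin": [0, 0, 0, 0, 0]
}}

```text
t: 9.8
tool_pos: [0.5786, -0.1731, 0.0358]
tcp_rot: [-180.0, 0.2, 168.4]
wrist_force: [-0.2, 1.5, 6.2]
opening: 0.475
gripper_force: 59.9
```

Request:
{"method": "servo_tool", "body": {
  "fingers": [-1, -1, -1, -1, -1],
  "offset": [
    [0, 0, 0.5],
    [0, 0, 1],
    [0, 0, 1],
    [0, 0, 1],
    [0, 0, 0.5]
  ],
  "spin": [0, 0, 0, 0, 0]
}}

```text
t: 10.22
tool_pos: [0.5791, -0.1737, 0.1581]
tcp_rot: [-179.9, 0.3, 168.4]
wrist_force: [1.4, -0.2, -1.0]
opening: 0.481
gripper_force: 60.9
```

Request:
{"method": "servo_tool", "body": {
  "fingers": [-1, -1, -1, -1, -1],
  "offset": [
    [-0.14, 0.5, 0],
    [-0.23, 0.8, 0],
    [-0.29, 1, 0],
    [-0.29, 1, 0],
    [-0.29, 1, 0]
  ],
  "spin": [0, 0, 0, 0, 0]
}}

```text
t: 10.63
tool_pos: [0.5381, -0.0421, 0.1529]
tcp_rot: [180.0, -0.2, 168.4]
wrist_force: [-0.2, 0.3, -1.3]
opening: 0.476
gripper_force: 60.9
```

Request:
{"method": "servo_tool", "body": {
  "fingers": [-1, -1, -1, -1, -1],
  "offset": [
    [-0.29, 1, 0],
    [-0.29, 1, 0],
    [-0.29, 1, 0],
    [-0.29, 1, 0],
    [-0.29, 1, 0]
  ],
  "spin": [0, 0, 0, 0, 0]
}}

```text
t: 11.05
tool_pos: [0.4943, 0.1077, 0.153]
tcp_rot: [-180.0, -0.2, 168.4]
wrist_force: [0.7, -0.1, -2.2]
opening: 0.476
gripper_force: 60.9
```

Request:
{"method": "servo_tool", "body": {
  "fingers": [-1, -1, -1, -1, -1],
  "offset": [
    [-0.29, 1, 0],
    [-0.29, 1, 0],
    [-0.23, 0.8, 0],
    [-0.17, 0.6, 0],
    [-0.12, 0.5, 0]
  ],
  "spin": [0, 0, 0, 0, 0]
}}

```text
t: 11.47
tool_pos: [0.461, 0.2246, 0.1529]
tcp_rot: [-179.9, -0.2, 168.5]
wrist_force: [-0.1, -0.9, -2.1]
opening: 0.476
gripper_force: 60.9
```

Request:
{"method": "servo_tool", "body": {
  "fingers": [-1, -1, -1, -1, -1],
  "offset": [
    [0, 0, 0],
    [0, 0, 0],
    [0, 0, 0],
    [0, 0, 0],
    [0, 0, 0]
  ],
  "spin": [0, 0, 0, 0, 0]
}}

```text
t: 11.88
tool_pos: [0.4639, 0.2221, 0.154]
tcp_rot: [-180.0, -0.0, 168.3]
wrist_force: [0.0, -0.5, -0.7]
opening: 0.476
gripper_force: 60.9
```

Request:
{"method": "servo_tool", "body": {
  "fingers": [-1, -1, -1, -1, -1],
  "offset": [
    [0, 0, -0.7],
    [0, 0, -1],
    [0, 0, -1],
    [0, 0, -0.6],
    [0, 0, -0.3]
  ],
  "spin": [0, 0, 0, 0, 0]
}}

```text
t: 12.3
tool_pos: [0.4624, 0.2215, 0.0438]
tcp_rot: [-179.9, -0.2, 168.3]
wrist_force: [-0.3, -0.0, -1.2]
opening: 0.476
gripper_force: 61.0
```

Request:
{"method": "servo_tool", "body": {
  "fingers": [-1, -1, -1, -1, -1],
  "offset": [
    [0, 0, -0.1],
    [0, 0, -0.07],
    [0, 0, -0.03],
    [0, 0, 0],
    [0, 0, 0]
  ],
  "spin": [0, 0, 0, 0, 0]
}}

```text
t: 12.72
tool_pos: [0.4629, 0.2219, 0.0418]
tcp_rot: [-179.9, -0.1, 168.4]
wrist_force: [-3.8, -2.1, 4.7]
opening: 0.476
gripper_force: 61.4
```

Request:
{"method": "servo_tool", "body": {
  "fingers": [1, 1, 1, 1, 1],
  "offset": [
    [0, 0, 0],
    [0, 0, 0],
    [0, 0, 0],
    [0, 0, 0],
    [0, 0, 0]
  ],
  "spin": [0, 0, 0, 0, 0]
}}

```text
t: 13.13
tool_pos: [0.4645, 0.2232, 0.0405]
tcp_rot: [180.0, 0.1, 168.4]
wrist_force: [0.3, 0.8, -0.1]
opening: 0.997
gripper_force: 0.0
```

Request:
{"method": "servo_tool", "body": {
  "fingers": [1, 1, 1, 1, 1],
  "offset": [
    [0, 0, 0],
    [0, 0, 0.5],
    [0, 0, 1],
    [0, 0, 1],
    [0, 0, 1]
  ],
  "spin": [0, 0, 0, 0, 0]
}}

```text
t: 13.55
tool_pos: [0.4633, 0.2228, 0.1459]
tcp_rot: [-179.9, -0.1, 168.4]
wrist_force: [0.7, 0.8, -0.1]
opening: 1.0
gripper_force: 0.0
```

```bash
python3 - <<'E'
from h import *
s=eyes.snapshot("scene")
for c,st in blobs(s,"tan",(360,170,390,200)): print(c,st,plane("scene",c,.078).round(4))
E
```

```text
[365.7 172.2] [360, 170, 17, 8, 73] [0.4162 0.2413 0.078 ]
[370.2 183.3] [365, 181, 11, 6, 47] [0.4606 0.2226 0.078 ]
[369.4 196.1] [360, 191, 20, 9, 98] [0.5017 0.1908 0.078 ]
```

Request:
{"method": "servo_tool", "body": {
  "fingers": [1, 1, 1, 1, 1],
  "offset": [
    [0.11, -0.5, 0.3],
    [0.17, -0.8, 0],
    [0.21, -1, 0],
    [0.21, -1, 0],
    [0.21, -1, 0]
  ],
  "spin": [0, 0, 0, 0, 0]
}}

```text
t: 14.02
tool_pos: [0.4912, 0.0931, 0.1541]
tcp_rot: [180.0, 0.0, 168.5]
wrist_force: [0.0, -0.3, -0.6]
opening: 0.997
gripper_force: 0.0
```

Request:
{"method": "servo_tool", "body": {
  "fingers": [1, 1, 1, 1, 1],
  "offset": [
    [0.21, -1, 0],
    [0.21, -1, 0],
    [0.21, -1, 0],
    [0.21, -1, 0],
    [0.21, -1, 0]
  ],
  "spin": [0, 0, 0, 0, 0]
}}

```text
t: 14.43
tool_pos: [0.5227, -0.0574, 0.154]
tcp_rot: [180.0, -0.0, 168.4]
wrist_force: [0.3, -0.1, -0.2]
opening: 1.002
gripper_force: 0.0
```

Request:
{"method": "servo_tool", "body": {
  "fingers": [1, 1, 1, 1, 1],
  "offset": [
    [0.21, -1, 0],
    [0.21, -1, 0],
    [0.21, -1, 0],
    [0.21, -1, 0],
    [0.21, -1, 0]
  ],
  "spin": [0, 0, 0, 0, 0]
}}

```text
t: 14.85
tool_pos: [0.5542, -0.2074, 0.1538]
tcp_rot: [180.0, -0.0, 168.4]
wrist_force: [0.5, -0.9, 0.4]
opening: 0.999
gripper_force: 0.0
```

Request:
{"method": "servo_tool", "body": {
  "fingers": [1, 1, 1, 1, 1],
  "offset": [
    [0.21, -1, 0],
    [0.17, -0.8, 0],
    [0.13, -0.6, 0],
    [0.09, -0.4, 0],
    [0.1, -0.28, 0]
  ],
  "spin": [0, 0, 0, 0, 0]
}}

```text
t: 15.27
tool_pos: [0.5751, -0.2997, 0.1536]
tcp_rot: [180.0, -0.0, 168.3]
wrist_force: [0.2, 0.5, -0.4]
opening: 1.001
gripper_force: 0.0
```

Request:
{"method": "servo_tool", "body": {
  "fingers": [1, 1, 1, 1, 1],
  "offset": [
    [0, 0, 0],
    [0, 0, 0],
    [0, 0, 0],
    [0, 0, 0],
    [0, 0, 0]
  ],
  "spin": [0, 0, 0, 0, 0]
}}

```text
t: 15.68
tool_pos: [0.575, -0.2972, 0.1544]
tcp_rot: [180.0, -0.0, 168.5]
wrist_force: [0.3, 0.4, 0.8]
opening: 1.0
gripper_force: 0.0
```

Request:
{"method": "servo_tool", "body": {
  "fingers": [1, 1, 1, 1, 1],
  "offset": [
    [0, 0, -0.7],
    [0, 0, -1],
    [0, 0, -1],
    [0, 0, -0.9],
    [0, 0, -0.4]
  ],
  "spin": [0, 0, 0, 0, 0]
}}

```text
t: 16.1
tool_pos: [0.573, -0.2963, 0.0309]
tcp_rot: [179.9, -0.3, 168.5]
wrist_force: [-0.7, 0.4, -0.5]
opening: 0.996
gripper_force: 0.0
```

Request:
{"method": "servo_tool", "body": {
  "fingers": [1, 1, -1, -1, -1],
  "offset": [
    [0, 0, 0],
    [0, 0, 0],
    [0, 0, 0],
    [0, 0, 0],
    [0, 0, 0]
  ],
  "spin": [0, 0, 0, 0, 0]
}}

```text
t: 16.52
tool_pos: [0.5764, -0.2991, 0.0362]
tcp_rot: [-179.9, 0.2, 168.4]
wrist_force: [0.5, 0.5, 0.7]
opening: 0.609
gripper_force: 0.0
```

Request:
{"method": "servo_tool", "body": {
  "fingers": [-1, -1, -1, -1, -1],
  "offset": [
    [0, 0, 0],
    [0, 0, 0],
    [0, 0, 0],
    [0, 0, 0],
    [0, 0, 0]
  ],
  "spin": [0, 0, 0, 0, 0]
}}

```text
t: 16.93
tool_pos: [0.5762, -0.2987, 0.036]
tcp_rot: [-180.0, 0.2, 168.4]
wrist_force: [0.1, 1.0, 6.7]
opening: 0.468
gripper_force: 59.9
```

Request:
{"method": "servo_tool", "body": {
  "fingers": [-1, -1, -1, -1, -1],
  "offset": [
    [0, 0, 0.5],
    [0, 0, 1],
    [0, 0, 1],
    [0, 0, 1],
    [0, 0, 0.5]
  ],
  "spin": [0, 0, 0, 0, 0]
}}

```text
t: 17.35
tool_pos: [0.5767, -0.2994, 0.1584]
tcp_rot: [-179.9, 0.3, 168.4]
wrist_force: [0.7, 0.2, -1.1]
opening: 0.477
gripper_force: 60.8
```

Request:
{"method": "servo_tool", "body": {
  "fingers": [-1, -1, -1, -1, -1],
  "offset": [
    [0.02, 0.5, 0],
    [0.02, 0.8, 0],
    [0.02, 1, 0],
    [0.02, 1, 0],
    [0.02, 1, 0]
  ],
  "spin": [0, 0, 0, 0, 0]
}}

```text
t: 17.77
tool_pos: [0.5767, -0.1672, 0.1529]
tcp_rot: [180.0, -0.1, 168.4]
wrist_force: [0.5, 0.0, -1.3]
opening: 0.476
gripper_force: 60.8
```

Request:
{"method": "servo_tool", "body": {
  "fingers": [-1, -1, -1, -1, -1],
  "offset": [
    [0.02, 1, 0],
    [0.02, 1, 0],
    [0.02, 1, 0],
    [0.02, 1, 0],
    [0.02, 1, 0]
  ],
  "spin": [0, 0, 0, 0, 0]
}}

```text
t: 18.18
tool_pos: [0.5795, -0.0171, 0.1529]
tcp_rot: [180.0, -0.2, 168.4]
wrist_force: [1.3, -0.5, -1.0]
opening: 0.475
gripper_force: 60.8
```

Request:
{"method": "servo_tool", "body": {
  "fingers": [-1, -1, -1, -1, -1],
  "offset": [
    [0.02, 1, 0],
    [0.02, 1, 0],
    [0.02, 1, 0],
    [0.02, 1, 0],
    [0.02, 1, 0]
  ],
  "spin": [0, 0, 0, 0, 0]
}}

```text
t: 18.6
tool_pos: [0.5823, 0.1326, 0.1529]
tcp_rot: [-180.0, -0.1, 168.4]
wrist_force: [-0.3, -1.4, -1.2]
opening: 0.476
gripper_force: 60.8
```

Request:
{"method": "servo_tool", "body": {
  "fingers": [-1, -1, -1, -1, -1],
  "offset": [
    [0.02, 0.8, 0],
    [0.02, 0.6, 0],
    [0.02, 0.5, 0],
    [0.02, 0.35, 0],
    [0.02, 0, 0]
  ],
  "spin": [0, 0, 0, 0, 0]
}}

```text
t: 19.02
tool_pos: [0.5864, 0.2002, 0.1535]
tcp_rot: [180.0, -0.1, 168.5]
wrist_force: [1.0, -0.6, -1.3]
opening: 0.476
gripper_force: 60.8
```

Request:
{"method": "servo_tool", "body": {
  "fingers": [-1, -1, -1, -1, -1],
  "offset": [
    [0, 0, 0],
    [0, 0, 0],
    [0, 0, 0],
    [0, 0, 0],
    [0, 0, 0]
  ],
  "spin": [0, 0, 0, 0, 0]
}}

```text
t: 19.43
tool_pos: [0.5873, 0.1972, 0.1543]
tcp_rot: [-180.0, 0.0, 168.3]
wrist_force: [-0.4, -0.2, -1.3]
opening: 0.476
gripper_force: 60.8
```

Request:
{"method": "servo_tool", "body": {
  "fingers": [-1, -1, -1, -1, -1],
  "offset": [
    [0, 0, -0.7],
    [0, 0, -1],
    [0, 0, -1],
    [0, 0, -0.6],
    [0, 0, -0.3]
  ],
  "spin": [0, 0, 0, 0, 0]
}}

```text
t: 19.85
tool_pos: [0.5852, 0.197, 0.0434]
tcp_rot: [-179.9, -0.3, 168.4]
wrist_force: [-0.8, -0.2, -1.5]
opening: 0.477
gripper_force: 60.8
```

Request:
{"method": "servo_tool", "body": {
  "fingers": [-1, -1, -1, -1, -1],
  "offset": [
    [0, 0, -0.1],
    [0, 0, -0.07],
    [0, 0, -0.03],
    [0, 0, 0],
    [0, 0, 0]
  ],
  "spin": [0, 0, 0, 0, 0]
}}

```text
t: 20.27
tool_pos: [0.5868, 0.1976, 0.0421]
tcp_rot: [-180.0, 0.0, 168.4]
wrist_force: [-4.0, -1.6, 6.5]
opening: 0.48
gripper_force: 61.1
```

Request:
{"method": "servo_tool", "body": {
  "fingers": [1, 1, 1, 1, 1],
  "offset": [
    [0, 0, 0],
    [0, 0, 0],
    [0, 0, 0],
    [0, 0, 0],
    [0, 0, 0]
  ],
  "spin": [0, 0, 0, 0, 0]
}}

```text
t: 20.68
tool_pos: [0.5877, 0.1983, 0.0403]
tcp_rot: [180.0, 0.0, 168.4]
wrist_force: [0.4, 0.5, -0.3]
opening: 1.002
gripper_force: 0.0
```

Request:
{"method": "servo_tool", "body": {
  "fingers": [1, 1, 1, 1, 1],
  "offset": [
    [0, 0, 0],
    [0, 0, 0.5],
    [0, 0, 1],
    [0, 0, 1],
    [0, 0, 1]
  ],
  "spin": [0, 0, 0, 0, 0]
}}

```text
t: 21.1
tool_pos: [0.5867, 0.1981, 0.1457]
tcp_rot: [-180.0, -0.1, 168.4]
wrist_force: [1.1, -0.4, 0.2]
opening: 1.005
gripper_force: 0.0
```

```bash
python3 - <<'E'
from h import *
s=eyes.snapshot("scene")
cv2.imwrite("pics/black.png",cv2.resize(s[150:390,120:440],(800,600),interpolation=2)[:,:,::-1])
for c,st in blobs(s,"red",(140,255,162,275)): print(c,st,plane("scene",c,.072).round(4))
E
```

```text
[150.2 264.8] [144, 261, 13, 9, 89] [ 0.4545 -0.3086  0.072 ]
```

View pics/black.png

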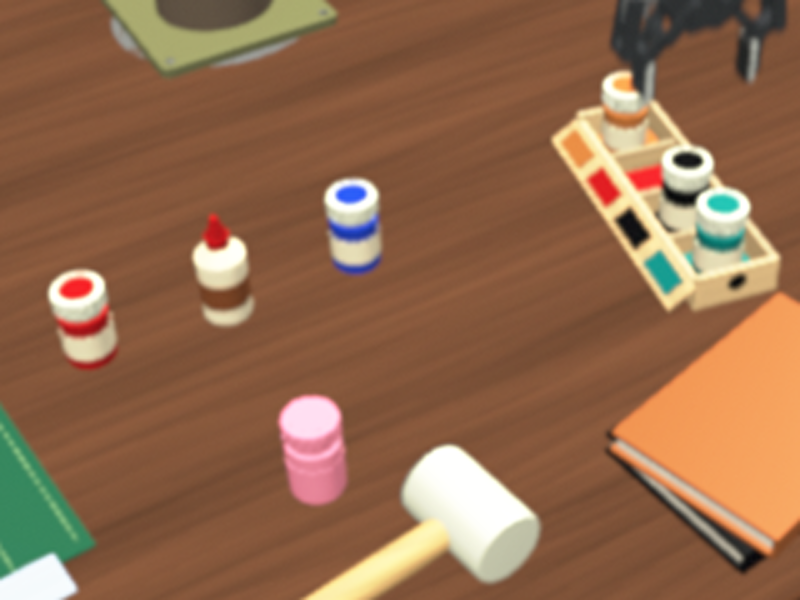

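The picture shows teal (722,230), black (687,190) and tan (625,110) upright in their own bays. Blue (352,225) and the glue (222,270) are untouched, and the red jar (82,320) is still where it was. Going for red.

Request:
{"method": "servo_tool", "body": {
  "fingers": [1, 1, 1, 1, 1],
  "offset": [
    [-0.13, -0.5, 0.3],
    [-0.21, -0.8, 0],
    [-0.26, -1, 0],
    [-0.26, -1, 0],
    [-0.26, -1, 0]
  ],
  "spin": [0, 0, 0, 0, 0]
}}

```text
t: 21.57
tool_pos: [0.5523, 0.0677, 0.1537]
tcp_rot: [-180.0, -0.1, 168.5]
wrist_force: [0.1, -0.7, 0.0]
opening: 1.003
gripper_force: 0.0
```

Request:
{"method": "servo_tool", "body": {
  "fingers": [1, 1, 1, 1, 1],
  "offset": [
    [-0.26, -1, 0],
    [-0.26, -1, 0],
    [-0.26, -1, 0],
    [-0.26, -1, 0],
    [-0.26, -1, 0]
  ],
  "spin": [0, 0, 0, 0, 0]
}}

```text
t: 21.98
tool_pos: [0.5131, -0.0825, 0.1537]
tcp_rot: [-180.0, -0.1, 168.4]
wrist_force: [0.4, -1.0, 0.1]
opening: 1.0
gripper_force: 0.0
```

Request:
{"method": "servo_tool", "body": {
  "fingers": [1, 1, 1, 1, 1],
  "offset": [
    [-0.26, -1, 0],
    [-0.26, -1, 0],
    [-0.26, -1, 0],
    [-0.26, -1, 0],
    [-0.26, -1, 0]
  ],
  "spin": [0, 0, 0, 0, 0]
}}

```text
t: 22.4
tool_pos: [0.474, -0.2323, 0.1537]
tcp_rot: [180.0, -0.1, 168.4]
wrist_force: [1.5, 0.1, -0.1]
opening: 0.999
gripper_force: 0.0
```

Request:
{"method": "servo_tool", "body": {
  "fingers": [1, 1, 1, 1, 1],
  "offset": [
    [-0.23, -0.9, 0],
    [-0.18, -0.7, 0],
    [-0.13, -0.5, 0],
    [-0.08, -0.3, 0],
    [-0.07, -0.23, 0]
  ],
  "spin": [0, 0, 0, 0, 0]
}}

```text
t: 22.82
tool_pos: [0.4539, -0.3107, 0.1537]
tcp_rot: [180.0, -0.1, 168.3]
wrist_force: [-0.4, -0.6, 0.2]
opening: 0.996
gripper_force: 0.0
```

Request:
{"method": "servo_tool", "body": {
  "fingers": [1, 1, 1, 1, 1],
  "offset": [
    [0, 0, 0],
    [0, 0, 0],
    [0, 0, 0],
    [0, 0, 0],
    [0, 0, 0]
  ],
  "spin": [0, 0, 0, 0, 0]
}}

```text
t: 23.23
tool_pos: [0.4551, -0.3089, 0.1542]
tcp_rot: [180.0, -0.0, 168.5]
wrist_force: [-0.0, -0.3, -0.3]
opening: 0.996
gripper_force: 0.0
```

Request:
{"method": "servo_tool", "body": {
  "fingers": [1, 1, 1, 1, 1],
  "offset": [
    [0, 0, -0.7],
    [0, 0, -1],
    [0, 0, -1],
    [0, 0, -0.9],
    [0, 0, -0.4]
  ],
  "spin": [0, 0, 0, 0, 0]
}}

```text
t: 23.65
tool_pos: [0.4534, -0.3078, 0.0312]
tcp_rot: [179.9, -0.2, 168.5]
wrist_force: [0.1, -0.3, 0.9]
opening: 0.998
gripper_force: 0.0
```

Request:
{"method": "servo_tool", "body": {
  "fingers": [1, 1, -1, -1, -1],
  "offset": [
    [0, 0, 0],
    [0, 0, 0],
    [0, 0, 0],
    [0, 0, 0],
    [0, 0, 0]
  ],
  "spin": [0, 0, 0, 0, 0]
}}

```text
t: 24.07
tool_pos: [0.4559, -0.3104, 0.0356]
tcp_rot: [-179.9, 0.2, 168.4]
wrist_force: [0.1, 0.1, 0.7]
opening: 0.603
gripper_force: 0.0
```

Request:
{"method": "servo_tool", "body": {
  "fingers": [-1, -1, -1, -1, -1],
  "offset": [
    [0, 0, 0],
    [0, 0, 0],
    [0, 0, 0],
    [0, 0, 0],
    [0, 0, 0]
  ],
  "spin": [0, 0, 0, 0, 0]
}}

```text
t: 24.48
tool_pos: [0.4556, -0.3101, 0.0356]
tcp_rot: [-180.0, 0.1, 168.4]
wrist_force: [0.6, 1.4, 6.0]
opening: 0.478
gripper_force: 59.9
```

Request:
{"method": "servo_tool", "body": {
  "fingers": [-1, -1, -1, -1, -1],
  "offset": [
    [0, 0, 0.5],
    [0, 0, 1],
    [0, 0, 1],
    [0, 0, 1],
    [0, 0, 0.5]
  ],
  "spin": [0, 0, 0, 0, 0]
}}

```text
t: 24.9
tool_pos: [0.4562, -0.3109, 0.1582]
tcp_rot: [-179.8, 0.3, 168.4]
wrist_force: [0.5, -0.7, -1.0]
opening: 0.476
gripper_force: 60.8
```

Request:
{"method": "servo_tool", "body": {
  "fingers": [-1, -1, -1, -1, -1],
  "offset": [
    [0.5, 0.5, 0],
    [0.6, 0.8, 0],
    [0.6, 1, 0],
    [0.4, 1, 0],
    [0.25, 1, 0]
  ],
  "spin": [0, 0, 0, 0, 0]
}}

```text
t: 25.32
tool_pos: [0.5268, -0.1799, 0.1547]
tcp_rot: [-180.0, 0.1, 168.4]
wrist_force: [-0.3, 0.2, -1.1]
opening: 0.475
gripper_force: 60.9
```

Request:
{"method": "servo_tool", "body": {
  "fingers": [-1, -1, -1, -1, -1],
  "offset": [
    [0, 1, 0],
    [0, 1, 0],
    [0, 1, 0],
    [0, 1, 0],
    [0, 1, 0]
  ],
  "spin": [0, 0, 0, 0, 0]
}}

```text
t: 25.73
tool_pos: [0.5249, -0.0294, 0.1545]
tcp_rot: [-180.0, 0.0, 168.4]
wrist_force: [0.2, 1.1, -1.6]
opening: 0.478
gripper_force: 60.9
```

Request:
{"method": "servo_tool", "body": {
  "fingers": [-1, -1, -1, -1, -1],
  "offset": [
    [0, 1, 0],
    [0, 1, 0],
    [0, 1, 0],
    [0, 1, 0],
    [0, 1, 0]
  ],
  "spin": [0, 0, 0, 0, 0]
}}

```text
t: 26.15
tool_pos: [0.525, 0.1206, 0.1545]
tcp_rot: [180.0, 0.0, 168.4]
wrist_force: [0.1, 0.3, -2.1]
opening: 0.479
gripper_force: 60.9
```

Request:
{"method": "servo_tool", "body": {
  "fingers": [-1, -1, -1, -1, -1],
  "offset": [
    [0, 0.9, 0],
    [0, 0.8, 0],
    [0, 0.6, 0],
    [0, 0.45, 0],
    [0, 0.3, 0]
  ],
  "spin": [0, 0, 0, 0, 0]
}}

```text
t: 26.57
tool_pos: [0.5252, 0.2121, 0.1544]
tcp_rot: [180.0, 0.0, 168.5]
wrist_force: [0.5, -0.6, -2.2]
opening: 0.474
gripper_force: 60.9
```

Request:
{"method": "servo_tool", "body": {
  "fingers": [-1, -1, -1, -1, -1],
  "offset": [
    [0, 0, 0],
    [0, 0, 0],
    [0, 0, 0],
    [0, 0, 0],
    [0, 0, 0]
  ],
  "spin": [0, 0, 0, 0, 0]
}}

```text
t: 26.98
tool_pos: [0.5254, 0.2097, 0.1542]
tcp_rot: [-180.0, -0.0, 168.3]
wrist_force: [0.4, 0.6, -1.3]
opening: 0.48
gripper_force: 60.9
```

Lowering and releasing red. Then I'll rise and swing clear towards +y so the view is open.

Request:
{"method": "servo_tool", "body": {
  "fingers": [-1, -1, -1, -1, -1],
  "offset": [
    [0, 0, -0.7],
    [0, 0, -1],
    [0, 0, -1],
    [0, 0, -0.6],
    [0, 0, -0.3]
  ],
  "spin": [0, 0, 0, 0, 0]
}}

```text
t: 27.4
tool_pos: [0.5235, 0.2094, 0.0436]
tcp_rot: [-179.9, -0.2, 168.3]
wrist_force: [0.1, -0.1, -0.4]
opening: 0.476
gripper_force: 60.9
```

Request:
{"method": "servo_tool", "body": {
  "fingers": [-1, -1, -1, -1, -1],
  "offset": [
    [0, 0, -0.1],
    [0, 0, -0.07],
    [0, 0, -0.03],
    [0, 0, 0],
    [0, 0, 0]
  ],
  "spin": [0, 0, 0, 0, 0]
}}

```text
t: 27.82
tool_pos: [0.5265, 0.2108, 0.0417]
tcp_rot: [179.9, 0.1, 168.4]
wrist_force: [-0.8, 0.0, 0.7]
opening: 0.476
gripper_force: 60.8
```

Request:
{"method": "servo_tool", "body": {
  "fingers": [1, 1, 1, 1, 1],
  "offset": [
    [0, 0, 0],
    [0, 0, 0],
    [0, 0, 0],
    [0, 0, 0],
    [0, 0, 0]
  ],
  "spin": [0, 0, 0, 0, 0]
}}

```text
t: 28.23
tool_pos: [0.5257, 0.2108, 0.0403]
tcp_rot: [180.0, 0.0, 168.4]
wrist_force: [0.6, 0.4, -0.4]
opening: 0.997
gripper_force: 0.0
```

Request:
{"method": "servo_tool", "body": {
  "fingers": [1, 1, 1, 1, 1],
  "offset": [
    [0, 0, 0],
    [0, 0, 0.5],
    [0, 0, 1],
    [0, 0, 1],
    [0, 0, 1]
  ],
  "spin": [0, 0, 0, 0, 0]
}}

```text
t: 28.65
tool_pos: [0.5248, 0.2106, 0.1458]
tcp_rot: [-180.0, -0.1, 168.4]
wrist_force: [0.7, 0.0, 0.8]
opening: 0.999
gripper_force: 0.0
```

Request:
{"method": "servo_tool", "body": {
  "fingers": [1, 1, 1, 1, 1],
  "offset": [
    [-0.3, 0.5, 0.5],
    [-0.6, 1, 0.5],
    [-0.6, 1, 0.3],
    [-0.6, 1, 0],
    [-0.6, 1, 0]
  ],
  "spin": [0, 0, 0, 0, 0]
}}

```text
t: 29.07
tool_pos: [0.444, 0.3471, 0.1853]
tcp_rot: [179.9, 0.1, 168.4]
wrist_force: [1.0, 0.4, 0.2]
opening: 0.999
gripper_force: 0.0
```

Request:
{"method": "servo_tool", "body": {
  "fingers": [1, 1, 1, 1, 1],
  "offset": [
    [-0.6, 1, 0],
    [-0.6, 1, 0],
    [-0.6, 1, 0],
    [-0.6, 0.8, 0],
    [-0.3, 0.5, 0]
  ],
  "spin": [0, 0, 0, 0, 0]
}}

```text
t: 29.48
tool_pos: [0.3609, 0.4772, 0.1841]
tcp_rot: [180.0, -0.1, 168.5]
wrist_force: [-0.0, -0.2, -0.2]
opening: 1.005
gripper_force: 0.0
```

Request:
{"method": "servo_tool", "body": {
  "fingers": [1, 1, 1, 1, 1],
  "offset": [
    [0, 0, 0],
    [0, 0, 0],
    [0, 0, 0],
    [0, 0, 0],
    [0, 0, 0]
  ],
  "spin": [0, 0, 0, 0, 0]
}}

```text
t: 29.9
tool_pos: [0.3641, 0.4736, 0.1842]
tcp_rot: [-180.0, 0.0, 168.3]
wrist_force: [0.9, -0.3, 0.3]
opening: 1.001
gripper_force: 0.0
```

```bash
python3 - <<'E'
from h import *
s=eyes.snapshot("scene");t=eyes.snapshot("top")
o=np.zeros((600,800,3),np.uint8)
o[:,:400]=cv2.resize(s[150:300,340:440],(400,600),interpolation=2);o[:,400:]=cv2.resize(t[160:330,190:303],(400,600),interpolation=2)
cv2.imwrite("pics/final.png",o[:,:,::-1])
B=dict(teal=(.6489,.1857),black=(.5872,.1983),red=(.5254,.2109),tan=(.4637,.2235))
for k,b in B.items():
    f=lambda im,n,r:min(blobs(im,k,(lambda p:(int(p[0])-r,int(p[1])-r,int(p[0])+r,int(p[1])+r))(proj(n,(*b,.078)))),key=lambda q:np.hypot(*(q[0]-proj(n,(*b,.078)))),default=None)
    x,y=f(t,"top",13),f(s,"scene",9)
    print(k,x,y)
    if x and y: print("   ",*[q.round(4) for q in tri(x[0],y[0])],b)
for n,im,p in(("top",t,(389,297)),("scene",s,(261,228))):
    print("blue",blobs(im,"blue",(p[0]-15,p[1]-10,p[0]+15,p[1]+9)))
print("glue",blobs(t,"red",(440,280,475,315)),blobs(s,"red",(195,230,222,255)))
E
```

```text
teal (array([245.1, 192.5]), [237, 185, 17, 16, 212]) (array([408.8, 231. ]), [403, 228, 12, 7, 66])
    [0.6491 0.1855 0.0786] 0.0007 (0.6489, 0.1857)
black (array([237.8, 228.4]), [230, 221, 16, 16, 173]) (array([394.7, 213.8]), [390, 212, 10, 5, 41])
    [0.5855 0.1976 0.0784] 0.0005 (0.5872, 0.1983)
red (array([229.9, 263. ]), [222, 255, 17, 17, 216]) (array([382.8, 198.3]), [377, 196, 12, 6, 56])
    [0.5247 0.2109 0.0781] 0.0005 (0.5254, 0.2109)
tan (array([223.3, 299.3]), [216, 292, 16, 16, 207]) (array([370.2, 183.3]), [365, 181, 11, 6, 47])
    [0.4615 0.2215 0.0788] 0.0005 (0.4637, 0.2235)
blue [(array([389.2, 297.2]), [381, 289, 17, 17, 217])]
blue [(array([259.9, 227.4]), [255, 224, 11, 7, 59])]
glue [(array([460.9, 297.6]), [455, 292, 13, 12, 120])] [(array([205.9, 242.5]), [200, 235, 13, 15, 118])]
```

View pics/final.png

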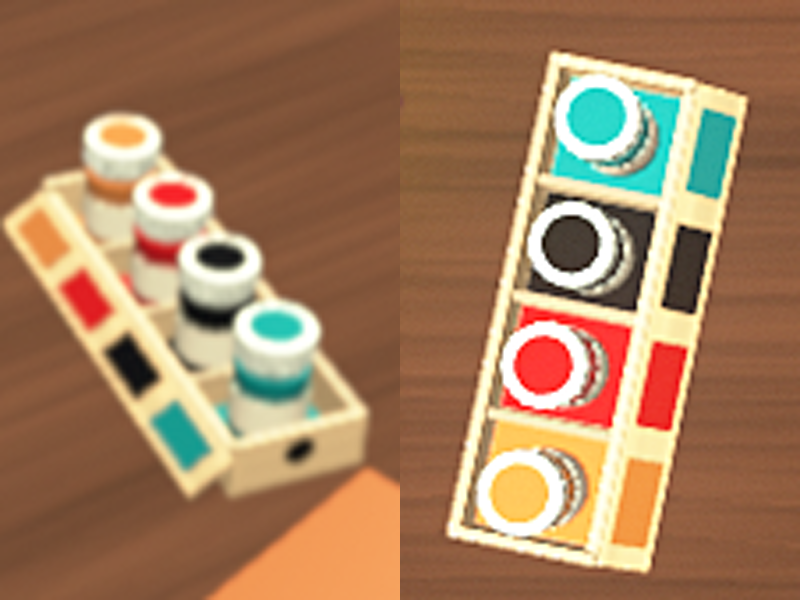

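All four jars stand in their own bays, within 3 mm of centre and with cap tops 78 mm up. Blue and the glue haven't moved. Handing in.

```bash
python3 -c "
from rig import workorder
print(workorder.close_job())"
```

```text
the job is handed in; nothing more can be done
None
```

The teal, red, tan and black jars stand upright in their matching bays, each within about 3 mm of centre; the blue jar and glue bottle were not moved, and the job was handed in at about 30 s of the 96 s (no verdict was returned).

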